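Swing a shelf board home in the drilling jig

ROBOT

A 6-joint arm with a two-finger parallel gripper is mounted at the origin on the work surface. World frame = base frame: x ahead of the robot, y to its left, z up, the work surface at z = 0. Lengths are in mm, angles in rad, forces in N, time in s.
With the tool pointing down it reaches from about 375 to 825 mm from the base axis. Payload 5.5 kg.
Tool frame: the origin (TCP) lies on the centre line of the jaws, within the pads' length; the fingertips stand 25 mm ahead of it and the grasp point (between the pads) lies 6 mm ahead of it; z points along the fingers, y is the line along which they close (so a half turn about z gives the same grasp; the last joint's range is limited). The gripper opens to 85 mm and grips with 20 to 120 N. Pads are 22 mm wide; open, the fingers measure 114 mm over their backs; the gripper's body (76 mm by 85 mm) begins 54 mm behind the grasp point. The pads swing forward as they close: fully open they stand 13 mm farther back than shut.
Start: joints at [-1.33, 0.314, -0.047, 1.21, 0, 1.571], TCP at [143.085, -582.685, 256.299] pointing down, gripper open.
Joint ranges: [-2.67, 2.67], [-0.69, 1.73], [-1.03, 1.25], [-2.08, 2.16], [-1.42, 1.45], [-3.14, 3.14]. Speed limits (rad/s): [2.39, 2.39, 3.01, 3.14, 3.14, 3.14].

INTERFACE

Orientations are given as a rotation vector (axis times angle).
In Python, from bench import manip, viewer, boxes_of gives the robot as it stands.
- The arm moves only by the tool arm_command, never from a script. Its argument "targets" is text: rows parted by semicolons, each of 7 numbers parted by spaces: the shift along the world's x, y, z in m, then the turn, a rotation vector about the world's x, y, z in rad, then the closure, from -1 (fully open) to 1 (shut). In form: tx ty tz ax ay az gripper; .... A call has 1 to 8 rows; each row shifts and turns the commanded pose from where the row before left it; what a row does not reach is not made up. A row lasts 1/10 s, in which the tool goes at most 50 mm and 8.59 degrees, less where a joint would pass 70% of its speed; a pose out of reach is approached as far as the arm can. A call with a gripper value outside its range is refused whole. The fingers move at their own pace and stop on an object; "squeeze" is the grip in N (left out, the last holds). Time passes only in rows, so rows that do not move let the fingers close. It gives the time, the measured TCP pose, the force, the opening and the grip force at its end, in the units of the state.
- manip.get_obs(): the state, without advancing time (a new reading comes with each control period).
- viewer.grab_frame(name): name is "side" or "top"; returns a dict with "image" (400x640x3 uint8, red, green, blue), "camera_matrix" (3x3 intrinsics, pixels), "origin" and "orientation" of the camera in the world. Camera axes: x right, y down, z forward; pixel columns grow to the right and rows downward; lengths in mm; the calibration is good to about 2 mm. A picture is of the moment at which its call begins. There is no depth.
- manip.hand_in(): hands the job in; it is judged then, once.
Trained networks look in the newest picture that a camera, given by its name, has taken for a name from the list of things; names that differ only in an ending like _2 or _b are one class to them, and where a whole thing is asked for, a point or a joint stands for the part that bears it (a point fixed in the world has none). Each returns a list of dicts, best first, with "p" (0 to 1); they miss things now and then, are a little off and sometimes report something else, mostly with a low value. They report only what shows in the picture. A call takes as long as a camera call.
- boxes_of(camera, label): "extent" ([left, top, right, bottom] in pixels, round what is visible of it).
The state is a dict: "clock": time; "joint_positions": joint angles; "qd": joint speeds; "effort": joint torques, N m; "ee_pos": TCP position; "eef_rot": TCP orientation; "wrist_force": force on the tool from outside, world axes, zero at the start; "moment": the same for the moment, N m; "width": finger opening in mm; "finger_force": force on a finger pad.
Only numpy, scipy, OpenCV 4.12 (cv2) and the standard library are available. Lean on these libraries where they do the work, as an engineer would, in place of code of your own. Each camera call takes 0.05 s, during which the arm holds its last target. There are 200 camera calls.

TASK

Get the dark board ready for drilling in the plywood jig: push near its free (toe) end so that it swings round its heel, which bears on the dowel, and press it firmly (about 15 N) flush against the long fence; then push it endwise along the fence until its heel seats firmly (again about 15 N) on the foot of the end stop's set screw, and leave it there, flush with the fence and touching the foot. Never push the board against fence, stop or dowel with more than 30 N, keep it lying flat on the jig, leave the hammer, tape and glue bottle alone, and let go of everything at the end.

Things in the scene. Friction and masses are not known exactly. Their poses are not given: they have to be found in the camera images.
- jig: fixed plywood base plate 300 (x) x 440 (y) x 12 mm lying on the bench; origin at the centre of its underside; it carries fence, stop and dowel, all with the same axes; its place and yaw vary, and z is up
- fence: fixed straight wooden fence on the jig's far long side, 30 (x) x 400 (y) x 40 mm tall; origin at the centre of its underside, on top of the plate (z = 12 mm); its inner face, which the board is to lie against, is 15 mm from the origin towards -x; +y runs along the fence towards the stop
- stop: end stop block on the jig, 100 (x) x 30 (y) x 40 mm tall; origin at the centre of its underside on the plate; its face towards the board is 15 mm from the origin towards -y, square to the fence. A set screw along y through it ends in a rubber foot, 18 mm diameter, 14 mm above the plate, 46 mm from the fence's inner face; it stands 4 to 20 mm out of that face, set differently each time and not measured: find it by feel. The foot gives 2 mm (about 1 N), then is hard
- dowel: fixed upright wooden dowel, 18 mm diameter, 40 mm tall, origin at its foot's centre on the plate; its axis is 107 mm from the fence's inner face and 57 mm from the stop's face, so that the 92 mm wide board fits between dowel and fence with 6 mm to spare
- board: loose dark board, 280 long (y) x 92 wide (x) x 24 mm, about 0.35 kg, flat on the plate (slides at 1 to 4 N, more if pressed down). +y to its heel end (at the dowel), -y to its free toe end; +x from outer to inner long face (which goes on the fence). Origin: bottom edge of the outer face, 12 mm from the heel end. Starts with toe swung 0.20 to 0.38 rad out, outer face within 4 mm of the dowel, heel 45 to 90 mm short of the stop's face
- board_mid (a point): centre of the board, half-way up its thickness
- heel_corner (a point): corner of the board's inner long face and heel end, at half thickness (12 mm above its underside); when home it touches the fence
- toe_corner (a point): corner of the board's inner long face and toe end, at half thickness; when home it touches the fence
- hammer: hammer (260 mm long) lying on the bench beyond the stop; bystander, origin at its underside
- tape: roll of paper tape (90 mm across, 25 mm high) lying on the bench beyond the toe end of the base plate; bystander, origin at its underside
- glue: glue bottle (60 mm across, 150 mm tall) standing on the bench beyond the hammer; bystander, origin at its underside

How it is judged:
By the outcome, as a careful person would: the job done as asked, in the order asked, and still so for the second after the job is handed in, with the robot touching nothing.
It also fails if it takes over 72 s, if anything falls off the work surface, if the arm or the gripper's body presses on something with over 40 N, if the wrist force passes 120 N, or if a joint passes its speed limit or range.

## Working session

There is one attempt and no reset: what is moved stays moved. The work goes in short steps, Python scripts to look and compute and a tool call to move; the robot and the scene stay as the last step left them, time stands still between calls to the robot, and variables do not carry over. Pictures are saved under pics/ and viewed, at most 10 in all, crops included, and the job is handed in when it is done.

Besides the shell and the picture viewer there is one more tool, called after ">>>" in YAML: its name, and indented under it one key for each argument. arm_command: Moves the arm, as the interface text tells. Its arguments: {"type":"object","properties":{"targets":{"type":"string"},"squeeze":{"type":"number"}},"required":["targets"]}

```bash
mkdir -p pics; cat > h.py <<'E'
from bench import manip, viewer, boxes_of
import numpy as np, cv2
from scipy.spatial.transform import Rotation as R
def cam(n):
    f=viewer.grab_frame(n); return f
def rot(f):
    o=np.array(f["orientation"],float)
    return o if o.shape==(3,3) else (R.from_rotvec(o) if o.size==3 else R.from_quat(o)).as_matrix()
def ray(f,u,v,z):
    d=rot(f)@np.linalg.inv(np.array(f["camera_matrix"]))@[u,v,1]; o=np.array(f["origin"],float)
    return (o+d*(z-o[2])/d[2]).round(1)
def proj(f,p):
    q=np.array(f["camera_matrix"])@rot(f).T@(np.array(p)-np.array(f["origin"])); return (q[:2]/q[2]).round(1)
E
python3 - <<'E'
from h import *
for n in ["top","side"]:
    f=cam(n); cv2.imwrite(f"pics/{n}0.png",f["image"][:,:,::-1]); print(n,f["origin"],f["orientation"],f["camera_matrix"])
    for l in ["jig","fence","stop","dowel","board","heel_corner","toe_corner","hammer","tape","glue"]:
        print(l,[(np.round(b["extent"]),round(b["p"],2)) for b in boxes_of(n,l)[:2]])
print(manip.get_obs())
E
```

```text
top [ 518.23457357   77.91195507 1290.36866309] [-2.19405426  2.14347786 -0.0525433 ] [[409.94675149   0.         315.12139399]
 [  0.         409.94675149 197.06771989]
 [  0.           0.           1.        ]]
jig [(array([250., 147., 408., 270.]), 0.93), (array([419., 206., 448., 233.]), 0.34)]
fence [(array([271., 156., 403., 189.]), 0.8)]
stop [(array([265., 166., 282., 199.]), 0.58)]
dowel []
board [(array([290., 173., 383., 240.]), 0.96)]
heel_corner [(array([290., 174., 382., 238.]), 0.63)]
toe_corner [(array([418., 204., 451., 234.]), 0.69), (array([293., 176., 385., 237.]), 0.59)]
hammer [(array([224., 137., 268., 221.]), 0.71)]
tape [(array([420., 204., 453., 234.]), 0.72)]
glue [(array([187., 170., 213., 190.]), 0.96)]
side [ 440.98297733 -798.25948878  672.01732099] [-2.16836601  0.23820361 -0.09924667] [[379.81886027   0.         322.28857616]
 [  0.         379.81886027 208.31725133]
 [  0.           0.           1.        ]]
jig [(array([254., 174., 377., 281.]), 0.66)]
fence [(array([344., 176., 361., 267.]), 0.95), (array([285., 192., 342., 259.]), 0.7)]
stop [(arr
[... 404 characters left out ...]
3., 163.]), 0.87)]
{'clock': 1.1, 'joint_positions': array([-1.32999520e+00,  3.13478846e-01, -4.70749274e-02,  1.21023595e+00,
        3.06147309e-05,  1.57079893e+00]), 'qd': array([ 0.00073542, -0.0017532 , -0.00142255,  0.00034373, -0.00191998,
        0.00059299]), 'effort': array([-1.09398870e-04, -5.39477885e+01,  3.40052783e+01,  1.56304781e-03,
        2.77358595e-04, -4.56336323e-06]), 'ee_pos': array([ 143.0960141 , -582.67996175,  256.3231966 ]), 'eef_rot': array([3.11884705e+00, 3.77331914e-01, 4.89869197e-05]), 'wrist_force': array([ 0.70926326,  0.03291415, -0.20376813]), 'moment': array([ 0.02954061, -0.00769667, -0.0515723 ]), 'finger_force': 0.0, 'width': 85.15815999926991}
```

```bash
python3 - <<'E'
import cv2
a=cv2.imread("pics/top0.png")[130:280,180:460]; b=cv2.imread("pics/side0.png")[150:340,240:390]
cv2.imwrite("pics/top0c.png",cv2.resize(a,(784,420),interpolation=cv2.INTER_CUBIC))
cv2.imwrite("pics/side0c.png",cv2.resize(b,(450,570),interpolation=cv2.INTER_CUBIC))
E
```

```text
(no output)
```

View pics/top0c.png

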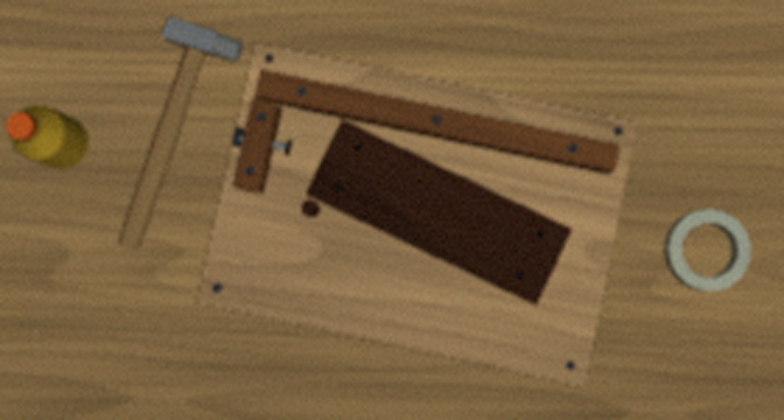

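View pics/side0c.png

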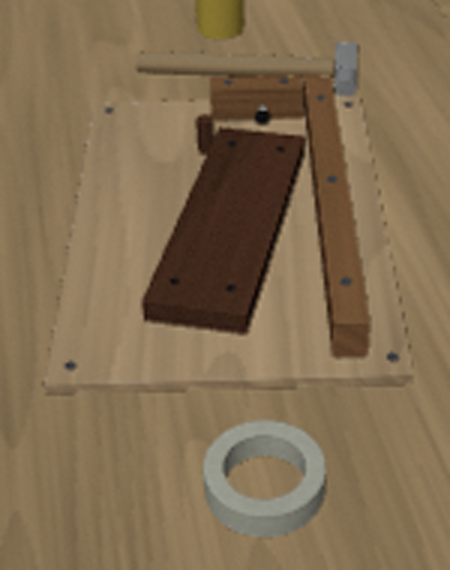

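The top crop shows the board's heel (343,122)/(308,194) beside the dowel (311,208), and its toe swung out to (570,229)/(537,302). The fence runs along the top, with the stop at the left. The side view agrees. Next I fit the jig and board poses from these corners.

```bash
cat >> h.py <<'E'
from scipy.optimize import least_squares
def tf(p,l): # p=x,y,yaw
    c,s=np.cos(p[2]),np.sin(p[2]); l=np.array(l,float)
    return np.array([p[0]+c*l[0]-s*l[1],p[1]+s*l[0]+c*l[1],l[2]])
def fit(f,loc,pix,p0):
    r=least_squares(lambda p:np.concatenate([proj(f,tf(p,l))-u for l,u in zip(loc,pix)]),p0,x_scale=[10,10,.1],diff_step=1e-3); return r.x,r.fun
# board local: origin on bottom of outer face 12 from heel; z in world
BZ=36
BL=[[92,12,BZ],[92,-268,BZ],[0,-268,BZ],[0,12,BZ]]
E
sed -i 's/return (q\[:2\]\/q\[2\]).round(1)/return q[:2]\/q[2]/' h.py
python3 - <<'E'
from h import *
f=cam("top"); g=cam("side")
T=lambda L:[np.array(a)/2.8+[180,130]-[.3,.3] for a in L]
J=[[150,220,12],[150,-220,12],[-150,-220,12],[-150,220,12]]
pj,e=fit(f,J,T([(252,45),(632,122),(585,383),(203,305)]),[560,100,.1]); print("jig",pj,e.round(1))
pb,e=fit(f,BL,T([(343,122),(570,229),(537,302),(308,194)]),[500,150,.3]); print("board",pb,e.round(1))
# fence features (top z=52): toe end outer/inner corners, hole-free ; stop & dowel in jig frame
for n,u,z in [("fence toe out",(620,145),52),("fence toe in",(613,172),52),("fence heel out",(262,70),52),("dowel",(311,208),52),("stop in-face outer end",(263,191),52),("stop back outer",(236,186),52),("stopface/fence",(281,105),52),("foot",(290,147),26)]:
    w=ray(f,*T([u])[0],z); c,s=np.cos(pj[2]),np.sin(pj[2]); d=w[:2]-pj[:2]
    print(n,w,"jig:",(c*d[0]+s*d[1]).round(1),(-s*d[0]+c*d[1]).round(1))
S=lambda L:[np.array(a)/3+[240,150]-[.3,.3] for a in L]
pb2,e=fit(g,BL[1:]+BL[:1],S([(246,319),(147,307),(219,129),(304,139)]),pb);print("board side",pb2,e.round(1))
pb2,e=fit(g,BL[1:]+BL[:1],S([(249,319),(147,307),(219,129),(304,139)]),pb)
E
```

```text
jig [ 5.90174753e+02  7.23382583e+01 -1.72423549e-01] [-0.2 -0.1  1.5 -1.1  0.8  0.7 -2.2  0.4]
board [ 6.00557582e+02  1.84107484e+02 -4.18927121e-01] [-0.5 -0.9  1.2 -0.3  0.3  1.  -0.9  0.2]
fence toe out [ 665.7 -145.1   52. ] jig: 111.7 -201.3
fence toe in [ 636.3 -137.8   52. ] jig: 81.5 -199.1
fence heel out [740.  245.2  52. ] jig: 117.9 196.0
dowel [590.  187.1  52. ] jig: -19.9 113.0
stop in-face outer end [607.3 239.8  52. ] jig: -11.9 167.9
stop back outer [612.1 269.4  52. ] jig: -12.2 197.9
stopface/fence [701.8 223.1  52. ] jig: 84.1 167.7
foot [658.8 214.7  26. ] jig: 43.2 152.0
board side [ 6.01789268e+02  1.74925584e+02 -4.15651416e-01] [ 1.3  0.2 -1.4 -0.3 -0.4  0.1  0.5 -0.3]
```

```bash
python3 - <<'E'
from h import *
pj=[590.2,72.3,-.178]; pb=[601,180,-.417]
print("approach", tf(pb,[-45,-213,47]), "contact~",tf(pb,[-13,-213,47]),"toe corners",tf(pb,[0,-268,36]),tf(pb,[92,-268,36]))
toe=tf(pb,[46,-268,24]); 
print("heel home press: final tcp jig (-21, y)")
c,s=np.cos(pj[2]),np.sin(pj[2])
for l in ([0,-213],[0,12],[92,12],[92,-268]):
    w=tf(pb,l+[0])-[pj[0],pj[1],0]; print(l,(c*w[0]+s*w[1]).round(1),(-s*w[0]+c*w[1]).round(1))
print("ex",c,s,"ey",-s,c)
E
```

```text
approach [473.5870123    3.47824336  47.        ] contact~ [502.84487185  -9.48237601  47.        ] toe corners [492.45481275 -65.03457373  36.        ] [ 576.57115895 -102.29635443   36.        ]
heel home press: final tcp jig (-21, y)
[0, -213] -58.9 -99.0
[0, 12] -5.6 119.6
[92, 12] 83.8 97.8
[92, -268] 17.5 -174.3
ex 0.9841997840095373 -0.17706152929301175 ey 0.17706152929301175 0.9841997840095373
```

>>> arm_command:
  targets: "0.0234 0.042 0 0 0 -0.06 1;0.0234 0.042 0 0 0 -0.06 1;0.0234 0.042 0 0 0 -0.06 1;0.0234 0.042 0 0 0 -0.06 1;0.0234 0.042 0 0 0 -0.06 1;0.0234 0.042 0 0 0 -0.06 1;0.0234 0.042 0 0 0 -0.06 1;0.0234 0.042 0 0 0 0 1"
  squeeze: 40

```text
clock: 2.0
ee_pos: [330.9, -245.0, 256.6]
eef_rot: [3.128, -0.284, 0.002]
wrist_force: [1.3, -0.2, 0.5]
width: -0.2
finger_force: 0.0
```

>>> arm_command:
  targets: "0.0234 0.042 0 0 0 0 1;0.0234 0.042 0 0 0 0 1;0.0234 0.042 0 0 0 0 1;0.0234 0.042 0 0 0 0 1;0.0234 0.042 0 0 0 0 1;0.0234 0.042 -0.04 0 0 0 1;0 0 -0.04 0 0 0 1;0 0 -0.04 0 0 0 1"

```text
clock: 2.8
ee_pos: [461.0, -45.8, 143.6]
eef_rot: [-3.098, 0.191, -0.006]
wrist_force: [0.7, -0.1, 0.0]
width: -0.1
finger_force: 0.0
```

>>> arm_command:
  targets: "0 0 0 0 0 0 1;0 0 0 0 0 0 1"

```text
clock: 3.0
ee_pos: [459.5, -46.3, 144.7]
eef_rot: [-3.098, 0.193, -0.001]
wrist_force: [1.0, -0.4, 1.1]
width: 0.0
finger_force: 0.0
```

```bash
python3 - <<'E'
from h import *
f=cam("top"); cv2.imwrite("pics/top1c.png",cv2.resize(f["image"][130:280,240:440,::-1],(800,600),interpolation=cv2.INTER_CUBIC))
o=manip.get_obs(); print(o["ee_pos"],o["eef_rot"],o["joint_positions"])
E
```

```text
[460.7906156  -46.53536055 145.89320578] [-3.09795828  0.19318596 -0.00510311] [-0.12557636  0.13616567 -0.53765788  0.89607042  0.03774523  3.14059029]
```

View pics/top1c.png

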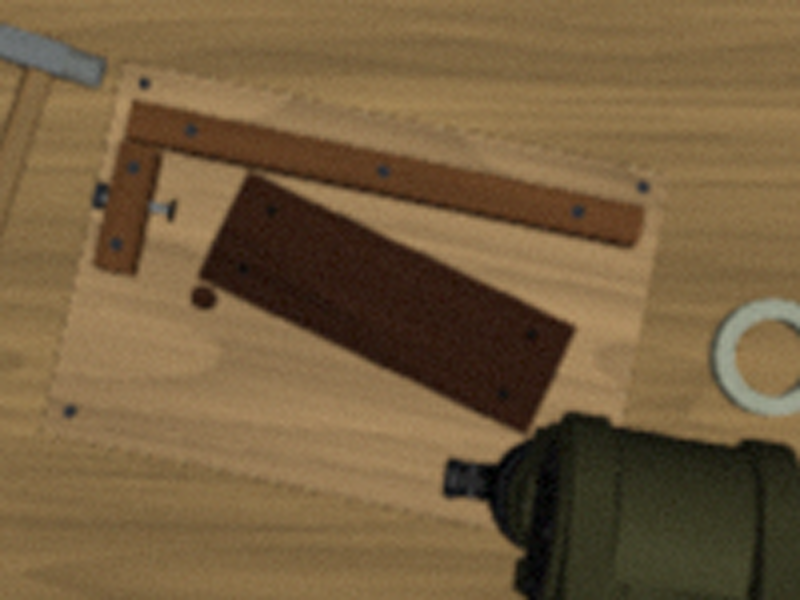

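The board is still untouched at the dowel, and joint 6 sits at its limit. I'll turn the tool half a turn the other way while still high, giving the same grasp symmetry.

>>> arm_command:
  targets: "0 0.01 0 0 0 0.147 1;0 0.01 0 0 0 0.147 1;0 0.01 0 0 0 0.147 1;0 0.01 0 0 0 0.147 1;0 0.01 0 0 0 0.147 1;0 0 0 0 0 0.147 1;0 0 0 0 0 0.147 1;0 0 0 0 0 0.147 1"

```text
clock: 3.85
ee_pos: [462.1, 3.5, 147.3]
eef_rot: [-2.687, -1.57, 0.024]
wrist_force: [0.4, 0.3, 0.1]
width: -0.1
finger_force: 0.0
```

>>> arm_command:
  targets: "0 0 0 0 0 0.147 1;0 0 0 0 0 0.147 1;0 0 0 0 0 0.147 1;0 0 0 0 0 0.147 1;0 0 0 0 0 0.147 1;0 0 0 0 0 0.147 1;0 0 0 0 0 0.147 1;0 0 0 0 0 0.147 1"

```text
clock: 4.65
ee_pos: [462.0, 3.5, 147.2]
eef_rot: [-1.373, -2.812, 0.05]
wrist_force: [0.3, 0.8, 0.1]
width: -0.1
finger_force: 0.0
```

>>> arm_command:
  targets: "0 0 0 0 0 0.147 1;0 0 0 0 0 0.147 1;0 0 0 0 0 0.147 1;0 0 0 0 0 0.147 1;0 0 0 0 0 0.147 1;0 0 0 0 0 0 1;0 0 0 0 0 0 1"

```text
clock: 5.35
ee_pos: [461.3, 3.6, 146.2]
eef_rot: [0.287, 3.128, -0.058]
wrist_force: [0.0, -0.4, 0.3]
width: -0.1
finger_force: 0.0
```

>>> arm_command:
  targets: "0 0 -0.035 0.037 0 0 1;0 0 -0.035 0 0 0 1;0 -0.005 -0.028 0 0 0 1;0 -0.005 0 0 0 0 1;0 0 0 0 0 0 1"

```text
clock: 5.85
ee_pos: [460.2, -6.9, 47.0]
eef_rot: [-0.284, -3.122, 0.001]
wrist_force: [-0.3, 0.4, -0.5]
width: 0.2
finger_force: 0.0
```

>>> arm_command:
  targets: "0.0098 -0.0018 0 0 0 0 1;0.0098 -0.0018 0 0 0 0 1;0.0098 -0.0018 0 0 0 0 1;0.003 -0.0005 0 0 0 0 1;0.003 -0.0005 0 0 0 0 1;0.003 -0.0005 0 0 0 0 1;0.003 -0.0005 0 0 0 0 1;0.003 -0.0005 0 0 0 0 1"

```text
clock: 6.65
ee_pos: [503.5, -14.3, 46.0]
eef_rot: [-0.28, -3.121, 0.002]
wrist_force: [-1.8, 0.1, 0.8]
width: 0.1
finger_force: 0.8
```

>>> arm_command:
  targets: "0.003 -0.0005 0 0 0 0 1;0.003 -0.0005 0 0 0 0 1;0.003 -0.0005 0 0 0 0 1;0.003 -0.0005 0 0 0 0 1;0.003 -0.0005 0 0 0 0 1"

```text
clock: 7.15
ee_pos: [519.6, -16.8, 46.3]
eef_rot: [-0.28, -3.123, 0.001]
wrist_force: [-0.8, -0.9, -0.1]
width: -0.1
finger_force: 0.7
```

>>> arm_command:
  targets: "0.003 -0.0005 0 0 0 0 1;0.003 -0.0005 0 0 0 0 1;0.003 -0.0005 0 0 0 0 1;0.003 -0.0005 0 0 0 0 1;0.003 -0.0005 0 0 0 0 1;0.003 -0.0005 0 0 0 0 1;0.002 -0.0004 0 0 0 0 1;0.001 -0.0002 0 0 0 0 1"

```text
clock: 7.95
ee_pos: [540.6, -20.4, 46.3]
eef_rot: [-0.28, -3.123, 0.001]
wrist_force: [-1.5, 0.3, -0.2]
width: 0.2
finger_force: 0.7
```

```bash
python3 - <<'E'
from h import *
f=cam("side"); cv2.imwrite("pics/s2c.png",cv2.resize(f["image"][160:290,250:390,::-1],(640,594),interpolation=cv2.INTER_CUBIC))
o=manip.get_obs(); print(o["ee_pos"],o["wrist_force"])
E
```

```text
[540.65387875 -20.39430806  46.30776591] [-0.41775207 -0.20607635 -0.15880996]
```

View pics/s2c.png

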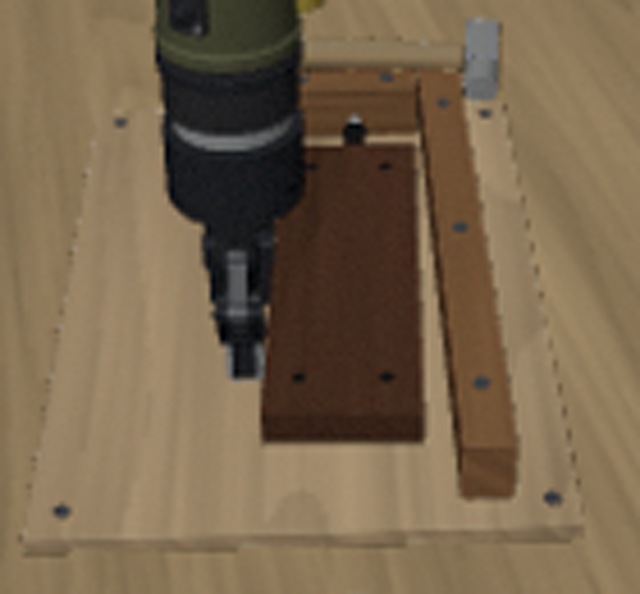

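The board has swung in. Its toe is at (425,420) with the fence face near (455,440), so about 15 mm is left there, and the finger bears on the outer face at (262,360). I'll go on more slowly.

>>> arm_command:
  targets: "0.002 -0.0004 0 0 0 0 1;0.002 -0.0004 0 0 0 0 1;0.002 -0.0004 0 0 0 0 1;0.001 -0.0002 0 0 0 0 1;0.001 -0.0002 0 0 0 0 1;0.001 -0.0002 0 0 0 0 1"

```text
clock: 8.6
ee_pos: [549.3, -22.2, 46.3]
eef_rot: [-0.28, -3.123, 0.001]
wrist_force: [-2.4, 0.0, 0.5]
width: -0.3
finger_force: 0.9
```

>>> arm_command:
  targets: "0.001 -0.0002 0 0 0 0 1;0.001 -0.0002 0 0 0 0 1"

```text
clock: 8.8
ee_pos: [551.4, -22.5, 46.3]
eef_rot: [-0.28, -3.123, 0.001]
wrist_force: [-1.3, -0.7, 0.9]
width: 0.3
finger_force: 0.9
```

>>> arm_command:
  targets: "0.001 -0.0002 0 0 0 0 1"

```text
clock: 8.9
ee_pos: [552.4, -22.8, 46.3]
eef_rot: [-0.28, -3.123, 0.001]
wrist_force: [-2.0, -0.5, -0.0]
width: 0.3
finger_force: 0.9
```

>>> arm_command:
  targets: "0.001 -0.0002 0 0 0 0 1"

```text
clock: 9.0
ee_pos: [553.4, -22.9, 46.3]
eef_rot: [-0.28, -3.123, 0.001]
wrist_force: [-2.3, 0.8, 1.4]
width: 0.2
finger_force: 0.9
```

>>> arm_command:
  targets: "0.001 -0.0002 0 0 0 0 1"

```text
clock: 9.1
ee_pos: [553.7, -23.0, 46.2]
eef_rot: [-0.28, -3.122, 0.001]
wrist_force: [-6.2, 0.5, 3.2]
width: 0.0
finger_force: 3.0
```

>>> arm_command:
  targets: "0.001 -0.0002 0 0 0 0 1"

```text
clock: 9.2
ee_pos: [553.8, -23.0, 46.0]
eef_rot: [-0.279, -3.12, 0.0]
wrist_force: [-8.1, 1.0, 5.5]
width: -0.1
finger_force: 4.1
```

>>> arm_command:
  targets: "0.001 -0.0002 0 0 0 0 1"

```text
clock: 9.3
ee_pos: [553.8, -23.0, 45.9]
eef_rot: [-0.279, -3.118, -0.0]
wrist_force: [-9.6, 1.6, 6.9]
width: -0.2
finger_force: 5.3
```

>>> arm_command:
  targets: "0.001 -0.0002 0 0 0 0 1"

```text
clock: 9.4
ee_pos: [553.9, -23.0, 45.7]
eef_rot: [-0.279, -3.117, -0.001]
wrist_force: [-12.5, 2.1, 8.9]
width: -0.1
finger_force: 6.5
```

>>> arm_command:
  targets: "0.001 -0.0002 0.001 0 0 0 1"

```text
clock: 9.5
ee_pos: [554.2, -22.7, 45.9]
eef_rot: [-0.278, -3.115, -0.002]
wrist_force: [-9.3, 4.8, -1.9]
width: -0.1
finger_force: 5.3
```

```bash
python3 - <<'E'
from h import *
f=cam("side"); cv2.imwrite("pics/s3c.png",cv2.resize(f["image"][170:280,265:385,::-1],(640,587),interpolation=cv2.INTER_CUBIC))
o=manip.get_obs(); print(o["ee_pos"],o["wrist_force"])
E
```

```text
[554.25295902 -22.58597941  45.87142676] [-8.63305997  4.8471846  -0.46155299]
```

View pics/s3c.png

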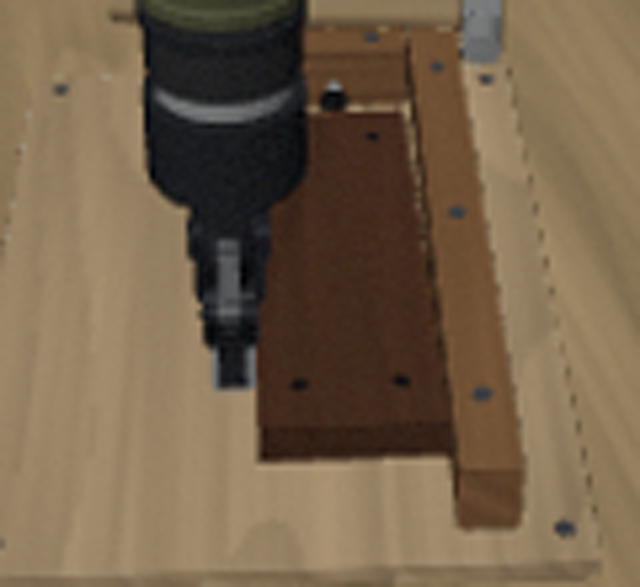

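The toe touches the fence at (452,430), but a thin gap remains at the heel, around (408,120). I'll press on.

>>> arm_command:
  targets: "0.001 -0.0002 0 0 0 0 1"

```text
clock: 9.65
ee_pos: [554.3, -22.6, 45.7]
eef_rot: [-0.278, -3.114, -0.003]
wrist_force: [-14.5, 5.3, 5.5]
width: 0.1
finger_force: 7.5
```

>>> arm_command:
  targets: "0.001 -0.0002 0 0 0 0 1"

```text
clock: 9.75
ee_pos: [554.4, -22.6, 45.7]
eef_rot: [-0.278, -3.112, -0.003]
wrist_force: [-17.4, 5.4, 8.9]
width: -0.1
finger_force: 9.1
```

>>> arm_command:
  targets: "0.001 -0.0002 0 0 0 0 1"

```text
clock: 9.85
ee_pos: [554.5, -22.6, 45.7]
eef_rot: [-0.277, -3.11, -0.004]
wrist_force: [-19.5, 7.0, 12.4]
width: -0.1
finger_force: 10.5
```

>>> arm_command:
  targets: "-0.001 0.0002 0.0015 0 0 0 1;0 0 0 0 0 0 1"

```text
clock: 10.05
ee_pos: [554.6, -22.3, 46.7]
eef_rot: [-0.277, -3.112, -0.004]
wrist_force: [-10.7, 6.4, -1.8]
width: 0.1
finger_force: 6.1
```

```bash
python3 - <<'E'
from h import *
f=cam("side"); cv2.imwrite("pics/s4c.png",cv2.resize(f["image"][180:260,325:375,::-1],(375,600),interpolation=cv2.INTER_CUBIC))
o=manip.get_obs(); print(o["ee_pos"],o["wrist_force"])
E
```

```text
[554.58597677 -22.30015332  46.52675186] [-11.52074858   5.27425826  -1.36082826]
```

View pics/s4c.png

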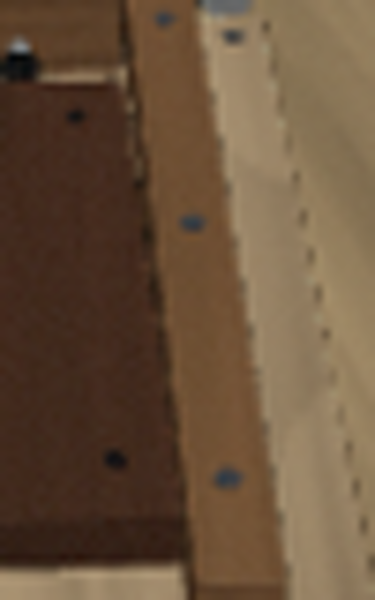

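The gap narrows towards the heel but is still about 2 mm there. I'll back off and press again nearer mid-board, where the lever on the heel is better.

>>> arm_command:
  targets: "-0.006 0.001 0 0 0 0 1;-0.006 0.001 0 0 0 0 1;0.003 0.0167 0 0 0 0 1;0.003 0.0167 0 0 0 0 1;0.003 0.0167 0 0 0 0 1;0 0 0 0 0 0 1"

```text
clock: 10.7
ee_pos: [558.7, 29.5, 49.4]
eef_rot: [-0.277, -3.125, -0.0]
wrist_force: [0.2, -0.2, 0.1]
width: -0.3
finger_force: 0.0
```

>>> arm_command:
  targets: "0.002 -0.0004 -0.001 0 0 0 1;0.001 -0.0002 0 0 0 0 1;0.001 -0.0002 0 0 0 0 1;0.001 -0.0002 0 0 0 0 1"

```text
clock: 11.1
ee_pos: [562.4, 26.2, 47.8]
eef_rot: [-0.281, -3.123, 0.001]
wrist_force: [-0.6, 0.8, 0.6]
width: -0.2
finger_force: 0.0
```

>>> arm_command:
  targets: "0.001 -0.0002 0 0 0 0 1;0.001 -0.0002 0 0 0 0 1"

```text
clock: 11.3
ee_pos: [563.0, 26.2, 47.5]
eef_rot: [-0.28, -3.12, 0.001]
wrist_force: [-6.4, 0.9, 3.8]
width: 0.1
finger_force: 2.8
```

>>> arm_command:
  targets: "0.001 -0.0002 0.0005 0 0 0 1"

```text
clock: 11.4
ee_pos: [563.7, 26.4, 47.7]
eef_rot: [-0.28, -3.12, 0.0]
wrist_force: [-3.1, 1.6, -2.5]
width: -0.1
finger_force: 1.9
```

>>> arm_command:
  targets: "0.001 -0.0002 0 0 0 0 1"

```text
clock: 11.5
ee_pos: [564.3, 26.4, 47.5]
eef_rot: [-0.279, -3.119, -0.0]
wrist_force: [-9.2, 3.4, 4.8]
width: -0.2
finger_force: 4.6
```

>>> arm_command:
  targets: "0.001 -0.0002 0 0 0 0 1"

```text
clock: 11.6
ee_pos: [564.4, 26.4, 47.5]
eef_rot: [-0.279, -3.117, -0.001]
wrist_force: [-12.1, 3.1, 6.0]
width: 0.2
finger_force: 5.9
```

>>> arm_command:
  targets: "0.001 -0.0002 0 0 0 0 1"

```text
clock: 11.7
ee_pos: [564.4, 26.4, 47.5]
eef_rot: [-0.279, -3.116, -0.001]
wrist_force: [-14.2, 4.6, 10.4]
width: 0.1
finger_force: 7.4
```

>>> arm_command:
  targets: "0.001 -0.0002 0 0 0 0 1"

```text
clock: 11.8
ee_pos: [564.4, 26.3, 47.5]
eef_rot: [-0.278, -3.114, -0.001]
wrist_force: [-16.8, 5.1, 12.7]
width: -0.1
finger_force: 8.9
```

```bash
python3 - <<'E'
from h import *
f=cam("side"); cv2.imwrite("pics/s5c.png",cv2.resize(f["image"][180:260,325:375,::-1],(375,600),interpolation=cv2.INTER_CUBIC))
o=manip.get_obs(); print(o["ee_pos"],o["wrist_force"])
E
```

```text
[564.47222971  26.3430689   47.44968387] [-14.56979064   3.65402994   9.94496287]
```

View pics/s5c.png

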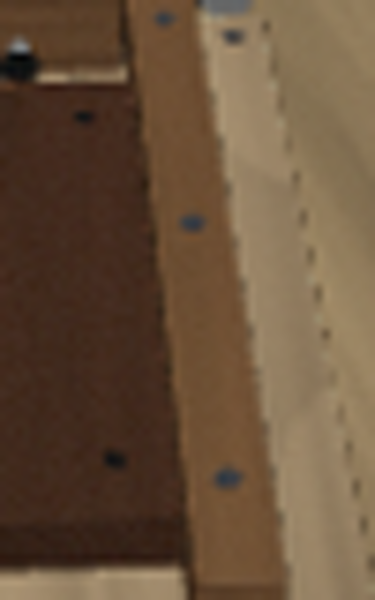

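The board now lies flush along the whole fence, with no light strip left. Next I back away and go round to the toe end.

```bash
python3 - <<'E'
from h import *
f=cam("side"); t=cam("top")
pj=np.array([590.2,72.3,-.178]); c,s=np.cos(pj[2]),np.sin(pj[2])
J=lambda w:(round(c*(w[0]-pj[0])+s*(w[1]-pj[1]),1),round(-s*(w[0]-pj[0])+c*(w[1]-pj[1]),1))
for n,u,z in [("toe top corner",(186,528),36),("heel top corner",(130,86),36),("foot",(20,65),26)]:
    w=ray(f,u[0]/7.5+325,u[1]/7.5+180,z); print(n,w,J(w))
b=boxes_of("top","tape")[0]["extent"]
for u,v in ((b[0],b[1]),(b[2],b[3])): w=ray(t,u,v,20);print("tape",w,J(w))
print(manip.get_obs()["joint_positions"])
E
```

```text
toe top corner [ 648.2 -101.3   36. ] (np.float64(87.8), np.float64(-160.6))
heel top corner [699.2 171.6  36. ] (np.float64(89.7), np.float64(117.0))
foot [661.8 214.2  26. ] (np.float64(45.3), np.float64(152.3))
tape [ 592.4 -202.3   20. ] (np.float64(50.8), np.float64(-269.9))
tape [ 514.3 -313.4   20. ] (np.float64(-6.4), np.float64(-393.0))
[ 0.04513446  0.42780621 -0.39590673  0.76186685  0.0027415   0.22329049]
```

>>> arm_command:
  targets: "-0.006 0.001 0 0 0 0 1;-0.01 0.0018 0 0 0 0 1;-0.01 0.0018 0.005 0 0 0 1;-0.01 0.0018 0.02 0 0 0 1;0 0 0.03 0 0 0 1;0 0 0 0 0 0 1"

```text
clock: 12.6
ee_pos: [535.8, 32.0, 107.4]
eef_rot: [0.28, 3.128, 0.0]
wrist_force: [0.1, 0.3, 0.5]
width: -0.2
finger_force: 0.0
```

>>> arm_command:
  targets: "0.009 -0.0263 0 0 0 -0.1428 1;0.009 -0.0263 0 0 0 -0.1428 1;0.009 -0.0263 0 0 0 -0.1428 1;0.009 -0.0263 0 0 0 -0.1428 1;0.009 -0.0263 0 0 0 -0.1428 1;0.0103 -0.0265 0 0 0 -0.1428 1;0 0 0 0 0 -0.1428 1;0 0 0 0 0 -0.1428 1"

```text
clock: 13.4
ee_pos: [588.8, -127.4, 103.1]
eef_rot: [-1.934, -2.469, -0.005]
wrist_force: [-0.7, -0.1, -0.2]
width: -0.1
finger_force: 0.0
```

>>> arm_command:
  targets: "0 0 0 0 0 -0.1428 1;0 0 0 0 0 -0.1428 1;0 0 0 0 0 -0.1428 1;0 0 0 0 0 0 1;0 0 0 0 0 0 1"

```text
clock: 13.9
ee_pos: [588.5, -126.3, 103.2]
eef_rot: [-2.404, -2.015, -0.006]
wrist_force: [0.3, 0.3, 0.4]
width: 0.2
finger_force: 0.0
```

>>> arm_command:
  targets: "0.001 -0.001 -0.03 0 0 0 1;0.001 -0.001 -0.015 0 0 0 1;0 0 -0.01 0 0 0 1;0 0 0 0 0 0 1"

```text
clock: 14.3
ee_pos: [589.2, -128.0, 46.6]
eef_rot: [-2.404, -2.01, -0.003]
wrist_force: [0.4, 0.3, -0.9]
width: -0.0
finger_force: 0.0
```

```bash
python3 - <<'E'
from h import *
f=cam("side"); cv2.imwrite("pics/s6c.png",cv2.resize(f["image"][170:280,265:385,::-1],(640,587),interpolation=cv2.INTER_CUBIC))
o=manip.get_obs(); print(o["ee_pos"],o["wrist_force"])
E
```

```text
[ 589.9839084  -128.11854275   47.6807857 ] [ 0.37860945 -0.54871756  0.64779518]
```

View pics/s6c.png

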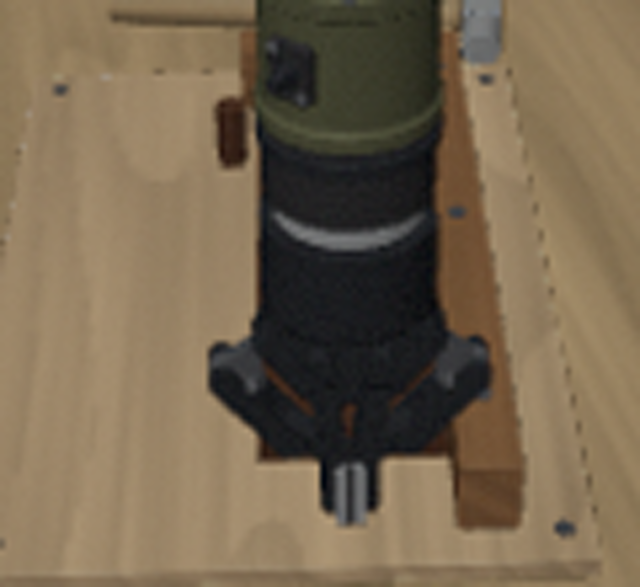

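The finger (350,490) stands in front of the toe end face (260–455), just outside centre as wanted. I'll push along the fence with a slight bias towards it.

>>> arm_command:
  targets: "0.0012 0.0059 0 0 0 0 1;0.0012 0.0059 0 0 0 0 1;0.0006 0.0029 0 0 0 0 1;0.0006 0.0029 0 0 0 0 1;0.0006 0.0029 0 0 0 0 1;0.0006 0.0029 0 0 0 0 1"

```text
clock: 14.95
ee_pos: [595.6, -104.6, 48.5]
eef_rot: [-2.407, -2.011, -0.006]
wrist_force: [0.2, 1.7, 0.0]
width: -0.1
finger_force: 0.0
```

>>> arm_command:
  targets: "0.0006 0.0029 0 0 0 0 1;0.0006 0.0029 0 0 0 0 1;0.0006 0.0029 0 0 0 0 1;0.0006 0.0029 0 0 0 0 1"

```text
clock: 15.35
ee_pos: [597.8, -93.2, 48.3]
eef_rot: [-2.407, -2.011, -0.006]
wrist_force: [-0.9, -1.1, -0.2]
width: 0.1
finger_force: 0.8
```

>>> arm_command:
  targets: "0.0006 0.0029 0 0 0 0 1;0.0006 0.0029 0 0 0 0 1;0.0004 0.002 0 0 0 0 1;0.0004 0.002 0 0 0 0 1"

```text
clock: 15.75
ee_pos: [599.7, -83.5, 48.3]
eef_rot: [-2.407, -2.011, -0.005]
wrist_force: [-1.3, -3.1, 1.7]
width: 0.0
finger_force: 1.3
```

>>> arm_command:
  targets: "0.0003 0.0015 0 0 0 0 1;0.0003 0.0015 0 0 0 0 1"

```text
clock: 15.95
ee_pos: [600.3, -80.5, 48.3]
eef_rot: [-2.407, -2.011, -0.005]
wrist_force: [-0.7, -3.0, 0.4]
width: 0.3
finger_force: 1.4
```

>>> arm_command:
  targets: "0.0002 0.001 0 0 0 0 1;0.0002 0.001 0 0 0 0 1"

```text
clock: 16.15
ee_pos: [600.7, -78.5, 48.3]
eef_rot: [-2.407, -2.011, -0.006]
wrist_force: [-1.3, -3.0, 0.8]
width: 0.1
finger_force: 1.5
```

>>> arm_command:
  targets: "0.0002 0.001 0 0 0 0 1;0.0002 0.001 0 0 0 0 1"

```text
clock: 16.35
ee_pos: [601.1, -76.4, 48.3]
eef_rot: [-2.407, -2.011, -0.006]
wrist_force: [-1.9, -2.3, 1.4]
width: 0.0
finger_force: 1.6
```

>>> arm_command:
  targets: "0.0002 0.001 0 0 0 0 1;0.0002 0.001 0 0 0 0 1"

```text
clock: 16.55
ee_pos: [601.4, -74.4, 48.2]
eef_rot: [-2.407, -2.011, -0.006]
wrist_force: [-1.8, -2.9, 1.4]
width: -0.1
finger_force: 1.7
```

>>> arm_command:
  targets: "0.0002 0.001 0 0 0 0 1;0.0002 0.001 0 0 0 0 1"

```text
clock: 16.75
ee_pos: [601.8, -72.4, 48.2]
eef_rot: [-2.407, -2.011, -0.005]
wrist_force: [-2.3, -3.6, 1.8]
width: -0.0
finger_force: 1.8
```

>>> arm_command:
  targets: "0.0002 0.001 0 0 0 0 1;0.0002 0.001 0 0 0 0 1"

```text
clock: 16.95
ee_pos: [602.2, -70.5, 48.3]
eef_rot: [-2.407, -2.011, -0.005]
wrist_force: [-3.3, -4.2, 1.3]
width: 0.1
finger_force: 2.2
```

>>> arm_command:
  targets: "0.0002 0.001 0 0 0 0 1;0.0002 0.001 0 0 0 0 1"

```text
clock: 17.15
ee_pos: [602.5, -68.9, 48.3]
eef_rot: [-2.408, -2.011, -0.004]
wrist_force: [-3.6, -6.8, 2.0]
width: 0.1
finger_force: 3.4
```

>>> arm_command:
  targets: "0.0002 0.001 0 0 0 0 1;0.0002 0.001 0 0 0 0 1"

```text
clock: 17.35
ee_pos: [602.7, -68.2, 48.3]
eef_rot: [-2.41, -2.011, -0.001]
wrist_force: [-4.9, -10.9, 3.2]
width: -0.1
finger_force: 5.5
```

>>> arm_command:
  targets: "0.0002 0.001 0 0 0 0 1"

```text
clock: 17.45
ee_pos: [602.7, -67.9, 48.3]
eef_rot: [-2.411, -2.011, 0.001]
wrist_force: [-5.6, -12.0, 2.6]
width: 0.0
finger_force: 6.6
```

>>> arm_command:
  targets: "0.0002 0.001 0 0 0 0 1"

```text
clock: 17.55
ee_pos: [602.8, -67.5, 48.3]
eef_rot: [-2.412, -2.012, 0.003]
wrist_force: [-6.1, -14.5, 3.9]
width: 0.2
finger_force: 7.6
```

>>> arm_command:
  targets: "0 0 0 0 0 0 1;0 0 0 0 0 0 1"

```text
clock: 17.75
ee_pos: [602.8, -67.5, 48.4]
eef_rot: [-2.412, -2.011, 0.002]
wrist_force: [-4.9, -12.4, 2.7]
width: -0.2
finger_force: 6.7
```

>>> arm_command:
  targets: "0.0002 0.001 0 0 0 0 1"

```text
clock: 17.85
ee_pos: [602.8, -67.2, 48.3]
eef_rot: [2.413, 2.011, -0.004]
wrist_force: [-6.5, -16.3, 3.1]
width: -0.5
finger_force: 8.5
```

>>> arm_command:
  targets: "0.0002 0.001 0 0 0 0 1"

```text
clock: 17.95
ee_pos: [602.9, -66.8, 48.3]
eef_rot: [2.413, 2.01, -0.006]
wrist_force: [-6.5, -19.5, 3.2]
width: -0.3
finger_force: 10.1
```

>>> arm_command:
  targets: "0.0002 0.001 0 0 0 0 1;0 0 0 0 0 0 1"

```text
clock: 18.15
ee_pos: [602.9, -66.8, 48.3]
eef_rot: [2.412, 2.009, -0.009]
wrist_force: [-6.8, -20.1, 3.5]
width: -0.0
finger_force: 10.4
```

>>> arm_command:
  targets: "-0.0005 -0.003 0 0 0 0 1;-0.0005 -0.003 0 0 0 0 1;-0.0008 -0.004 0 0 0 0 1;-0.001 -0.006 0 0 0 0 1;-0.0018 -0.01 0 0 0 0 1;-0.002 -0.01 0 0 0 0 1;-0.002 -0.01 0.01 0 0 0 1;0 0 0 0 0 0 1"

```text
clock: 18.95
ee_pos: [596.4, -109.1, 59.9]
eef_rot: [-2.41, -2.01, -0.008]
wrist_force: [0.6, -0.3, 1.3]
width: -0.1
finger_force: 0.0
```

>>> arm_command:
  targets: "0 0 0.04 0 0 0 1;0 -0.01 0.04 0 0 0 1;-0.02 -0.03 0.04 0 0 0 1;-0.03 -0.03 0.02 0 0 0 1;-0.03 -0.035 0 0 0 0 1;-0.03 -0.035 0 0 0 0 1;-0.03 -0.035 0 0 0 0 1;-0.03 -0.035 0 0 0 0 1"

```text
clock: 19.75
ee_pos: [426.0, -316.5, 196.1]
eef_rot: [-2.408, -2.012, -0.007]
wrist_force: [0.5, -0.3, -0.1]
width: -0.1
finger_force: 0.0
```

```bash
python3 - <<'E'
from h import *
f=cam("side"); t=cam("top")
a=cv2.resize(f["image"][172:272,290:370,::-1],(480,600),interpolation=cv2.INTER_CUBIC)
b=cv2.resize(t["image"][150:250,255:305,::-1],(300,600),interpolation=cv2.INTER_CUBIC)
cv2.imwrite("pics/f7.png",np.hstack([a,b]))
o=manip.get_obs(); print(o["clock"],o["ee_pos"],o["wrist_force"])
E
```

```text
19.85 [ 423.98915094 -318.70281172  196.01056235] [ 0.76196082  0.75072292 -0.27372119]
```

View pics/f7.png

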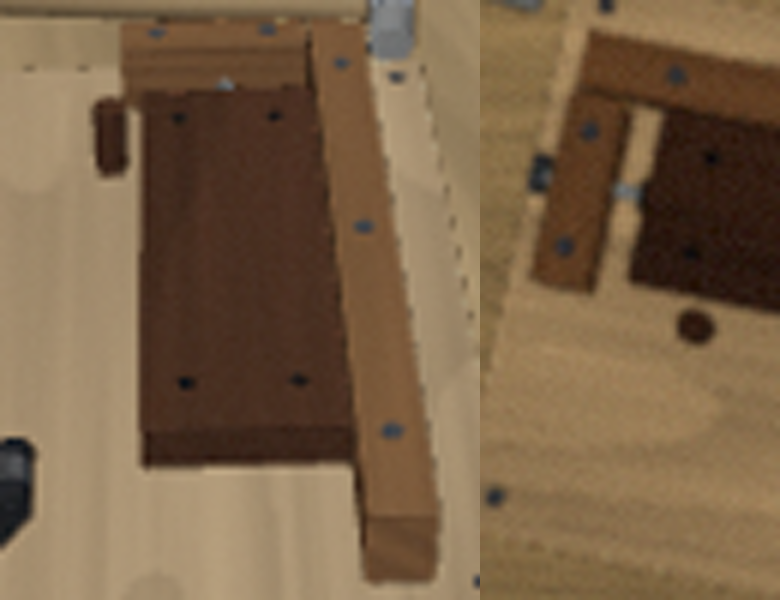

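The board is flush from toe (355,430) to heel (310,90). In the top view its heel end meets the foot at (640,192), and the arm is clear of everything.

```bash
python3 -c "
from bench import manip
print(manip.hand_in())"
```

```text
the job is handed in; nothing more can be done
None
```

I handed the job in at about 20 s: the board looks flush with the fence and its heel on the set-screw foot (final pictures). It took a second push nearer mid-board to close a gap at the heel. Measured peak pushes were about 20 N at the fence and 21 N endwise, and the arm is clear.

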